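# Reload the produce-wash tablet station

## Task

Reload the produce-wash tablet rack: draw the rack out to its stop from under the splash hood, flick open the caps of empty tubes and put every tablet lying on the tub lid into an empty tube, one tablet to a tube. Then, with the rack still out, press all the caps fully shut so that no damp gets in, and only then slide the rack fully home under its hood. A tube that already holds a tablet gets no second one, and the tub, the timer and the tape roll stay where they are.

Things in the scene. Friction and masses are not known exactly. Their poses are not given: they have to be found in the camera images.
- station: fixed steel splash-hood station, 300 mm wide; origin on the worktop, x to its closed back, y left, z up. 5 mm base plate, x -140 to 85 mm; its side guides also hold the rack's foot down. Hood front edge at x = 0, underside 86, top 90 mm up. The rack slides along x only: rack-in-station x is about -0.066 at the front stop (out), +0.046 at the back wall (fully home)
- rack: loose steel rack, 260 mm wide, 0.7 kg, slides in the station's guides on nylon glides (2 to 6 N, stays where left); axes as the station's, origin under the middle of the tube row at the underside of its foot, 5 mm above the worktop. Four clear upright tubes are fixed in it, in a row along y, 64 mm apart: 42 mm outside, bore 36 mm, rim 60 and inner floor 8 mm above the origin
- handle (a point): middle of the rack's bow handle: a round steel bar 10 mm thick, 90 mm long, along the rack's y, 100 mm in front of the tube row, 56 mm above the rack's origin (61 mm over the worktop), free below
- tube_0 (a point): centre of the rim of tube 0 (0 to 3 run from the rack's left, +y, to its right), axes as the rack's. The cap's hinge line lies along y, 23.5 mm behind this point (+x) at this height
- tube_1 (a point): centre of the rim of tube 1 (0 to 3 run from the rack's left, +y, to its right), axes as the rack's. The cap's hinge line lies along y, 23.5 mm behind this point (+x) at this height
- tube_2 (a point): centre of the rim of tube 2 (0 to 3 run from the rack's left, +y, to its right), axes as the rack's. The cap's hinge line lies along y, 23.5 mm behind this point (+x) at this height
- tube_3 (a point): centre of the rim of tube 3 (0 to 3 run from the rack's left, +y, to its right), axes as the rack's. The cap's hinge line lies along y, 23.5 mm behind this point (+x) at this height
- cap_0 (a joint): cap of tube 0, rad: 0 shut, front swings up and back, 1.57 upright, 2.0 most; stays at any angle (friction 0.025 N m). Disc 45 mm wide, 8 mm thick on the rim. Its thumb tab, 14 mm wide (y), 6 mm thick, juts level 22 to 40 mm ahead of the tube axis, mid-height 5 mm above the rim, free below: pinch it from above across y 56 mm from the hinge line, lead it round the arc
- cap_1 (a joint): cap of tube 1, rad: 0 shut, front swings up and back, 1.57 upright, 2.0 most; stays at any angle (friction 0.025 N m). Disc 45 mm wide, 8 mm thick on the rim. Its thumb tab, 14 mm wide (y), 6 mm thick, juts level 22 to 40 mm ahead of the tube axis, mid-height 5 mm above the rim, free below: pinch it from above across y 56 mm from the hinge line, lead it round the arc
- cap_2 (a joint): cap of tube 2, rad: 0 shut, front swings up and back, 1.57 upright, 2.0 most; stays at any angle (friction 0.025 N m). Disc 45 mm wide, 8 mm thick on the rim. Its thumb tab, 14 mm wide (y), 6 mm thick, juts level 22 to 40 mm ahead of the tube axis, mid-height 5 mm above the rim, free below: pinch it from above across y 56 mm from the hinge line, lead it round the arc
- cap_3 (a joint): cap of tube 3, rad: 0 shut, front swings up and back, 1.57 upright, 2.0 most; stays at any angle (friction 0.025 N m). Disc 45 mm wide, 8 mm thick on the rim. Its thumb tab, 14 mm wide (y), 6 mm thick, juts level 22 to 40 mm ahead of the tube axis, mid-height 5 mm above the rim, free below: pinch it from above across y 56 mm from the hinge line, lead it round the arc
- old_0: blue-grey washing tablet, a flat disc 24 mm in diameter and 12 mm thick, 15 g; origin at the centre of its underside when flat, z its axis. If present it already lies in tube 0, seen through the clear wall
- old_1: blue-grey washing tablet, a flat disc 24 mm in diameter and 12 mm thick, 15 g; origin at the centre of its underside when flat, z its axis. If present it already lies in tube 1, seen through the clear wall
- old_2: blue-grey washing tablet, a flat disc 24 mm in diameter and 12 mm thick, 15 g; origin at the centre of its underside when flat, z its axis. If present it already lies in tube 2, seen through the clear wall
- old_3: blue-grey washing tablet, a flat disc 24 mm in diameter and 12 mm thick, 15 g; origin at the centre of its underside when flat, z its axis. If present it already lies in tube 3, seen through the clear wall
- new_0: blue-grey washing tablet, a flat disc 24 mm in diameter and 12 mm thick, 15 g; origin at the centre of its underside when flat, z its axis. If present it lies on the tub lid, to be loaded
- new_1: blue-grey washing tablet, a flat disc 24 mm in diameter and 12 mm thick, 15 g; origin at the centre of its underside when flat, z its axis. If present it lies on the tub lid, to be loaded
- new_2: blue-grey washing tablet, a flat disc 24 mm in diameter and 12 mm thick, 15 g; origin at the centre of its underside when flat, z its axis. If present it lies on the tub lid, to be loaded
- tub_lid: fixed grey disc, 170 mm in diameter, 6 mm thick, lying on the worktop left or right of the station; the new tablets lie on it. Origin: centre of its underside
- tub: bystander: the open, empty tablet tub, grey, 92 mm across, 56 mm tall, standing loose behind the lid; origin: centre of its underside
- timer: bystander: round wind-up kitchen timer, 62 mm across, 46 mm tall, loose; origin: centre of its underside
- tape_roll: bystander: roll of label tape, 67 mm across, 19 mm tall, loose, near the front edge of the worktop; origin: centre of its underside

How it is judged (in metres and radians):
On the way, in this order (a step that is already met when the one before it is completed fails the run):
1. the rack is drawn out from under the hood, to within 10 mm of its stop (x of rack in the frame of station below -0.056 m), for 0.2 s.
2. every tablet is in a tube, no two in the same one (((horizontal distance between new_0 and tube_0 below 0.015 m and z of new_0 in the frame of tube_0 below -0.012 m) or (horizontal distance between new_0 and tube_1 below 0.015 m and z of new_0 in the frame of tube_1 below -0.012 m) or (horizontal distance between new_0 and tube_2 below 0.015 m and z of new_0 in the frame of tube_2 below -0.012 m) or (horizontal distance between new_0 and tube_3 below 0.015 m and z of new_0 in the frame of tube_3 below -0.012 m)) and ((horizontal distance between new_1 and tube_0 below 0.015 m and z of new_1 in the frame of tube_0 below -0.012 m) or (horizontal distance between new_1 and tube_1 below 0.015 m and z of new_1 in the frame of tube_1 below -0.012 m) or (horizontal distance between new_1 and tube_2 below 0.015 m and z of new_1 in the frame of tube_2 below -0.012 m) or (horizontal distance between new_1 and tube_3 below 0.015 m and z of new_1 in the frame of tube_3 below -0.012 m)) and ((horizontal distance between new_2 and tube_0 below 0.015 m and z of new_2 in the frame of tube_0 below -0.012 m) or (horizontal distance between new_2 and tube_1 below 0.015 m and z of new_2 in the frame of tube_1 below -0.012 m) or (horizontal distance between new_2 and tube_2 below 0.015 m and z of new_2 in the frame of tube_2 below -0.012 m) or (horizontal distance between new_2 and tube_3 below 0.015 m and z of new_2 in the frame of tube_3 below -0.012 m)) and horizontal distance between old_0 and tube_0 below 0.015 m and horizontal distance between old_1 and tube_1 below 0.015 m and horizontal distance between old_2 and tube_2 below 0.015 m and horizontal distance between old_3 and tube_3 below 0.015 m and horizontal distance between new_0 and new_1 above 0.035 m and horizontal distance between each of new_0, new_1 and new_2 above 0.035 m and horizontal distance between each of new_0, new_1, new_2 and old_0 above 0.035 m and horizontal distance between each of new_0, new_1, new_2 and old_1 above 0.035 m and horizontal distance between each of new_0, new_1, new_2 and old_2 above 0.035 m and horizontal distance between each of new_0, new_1, new_2 and old_3 above 0.035 m), for 0.2 s.
3. with the rack still out and the tablets in, all four caps are shut (all of step 2 and x of rack in the frame of station below -0.02 m and value of joint each of cap_0, cap_1, cap_2, cap_3 below 0.09 rad), for 0.2 s.
At the end, for the whole second after the job is handed in: the rack is within about 12 mm of the back wall of the station and at rest, all four caps are shut (under 0.09 rad), and every tablet lies in a tube, no two in the same one (all of step 2 and x of rack in the frame of station above 0.034 m and linear speed of rack below 0.02 m/s and value of joint each of cap_0, cap_1, cap_2, cap_3 below 0.09 rad); the robot touches nothing.
It fails at once if the tub, the timer or the tape roll is shifted by more than 4 cm (distance of any of tub, timer, tape_roll from where it was at the start of the episode above 0.04 m).
Of old_0, old_1, old_2, old_3 only 1 to 1 are there at a start; the rules pass over those that are not, and their reading is None.
Of new_0, new_1, new_2 only 2 to 3 are there at a start; the rules pass over those that are not, and their reading is None.
At some moment in a run one of new_0, new_1, new_2 may be knocked a few centimetres aside while the robot is not near it.
Once in a run the grip may slacken for a moment while it holds something.
It also fails if it takes over 210 s, if anything falls off the work surface, if the arm or the gripper's body presses on something with over 40 N, if the wrist force passes 120 N, or if a joint passes its speed limit or range.

## Robot

A 7-joint arm with a two-finger parallel gripper is mounted at the origin on a cart in front of the work surface, level with it; the furniture and walls round the work are solid. World frame = base frame: x ahead of the robot, y to its left, z up, the work surface at z = 0. Lengths are in mm, angles in rad, forces in N, time in s.
With the tool pointing down it reaches from about 400 to 875 mm from the base axis. Payload 6.5 kg.
Tool frame: the origin (TCP) lies at the very end of the fingers, on their centre line; the grasp point (between the pads) lies env.grasp_offset behind it (env.grasp_offset is the distance from the TCP to the grasp point, in mm); z points along the fingers, y is the line along which they close (so a half turn about z gives the same grasp; the last joint's range is limited). The gripper opens to 88 mm and grips with 3 to 60 N. Pads are 18 mm wide; open, the fingers measure 123 mm over their backs; the gripper's body (75 mm by 187 mm) begins 45 mm behind the grasp point.
Start: joints at [-1.315, 0.536, -0.004, 1.538, 0.003, 1.067, -0.071], TCP at [205.573, 616.628, 238.716] pointing down, gripper open.
Joint ranges: [-2.7, 2.7], [-0.37, 2.16], [-1.27, 1.26], [0.24, 2.4], [-1.31, 4.45], [0.19, 1.91], [-2.76, 2.76]. Speed limits (rad/s): [2.39, 2.39, 3.14, 3.14, 3.14, 3.14, 3.14].

## Interface

Orientations are given as a rotation vector (axis times angle).
In Python, from cell import env gives the robot as it stands.
- The arm moves only by the tool apply_moves, never from a script. Its argument "increments" is a list of rows, each an object with "hand": the finger opening in m, from 0 to 0.0881; "delta_pos": the shift along the tool's x, y, z in m, a list of three; "roll": the turn about the tool's z in degrees. A call has 1 to 10 rows; each row is the pose to reach, as a shift and turn from the pose commanded when the call began, along the tool's axes at that moment; what a row does not reach only later rows make up. A row lasts 1/10 s, in which the tool goes at most 50 mm and 8.59 degrees, less where a joint would pass 70% of its speed; a pose out of reach is approached as far as the arm can. A call with a gripper value outside its range is refused whole. The fingers move at their own pace and stop on an object; "grip_force" is the grip in N (left out, the last holds). Time passes only in rows, so rows that repeat a pose let the fingers close. It gives the time, the measured TCP pose, the force, the opening and the grip force at its end, in the units of the state.
- env.state(): the state, without advancing time (a new reading comes with each control period).
- env.grab_frame(name): name is "scene" or "top" or "wrist"; returns (picture, depth): 420x560x3 uint8, red, green, blue; 420x560 float32, mm along the optical axis (not along the pixel's ray), 0 where there is no reading.
- env.camera_model(name): a dict with "fx", "fy", "cx", "cy" (pixels), "world_to_cam" (4x4, takes a point from world to camera coordinates); the wrist camera has in their place "tool_from_camera" (4x4, takes a point from camera to tool coordinates, whose origin is the TCP and whose axes are the flange's). Camera axes: x right, y up, looking along -z (the intrinsics and any distortion apply to the point x, -y, -z); pixel columns grow to the right and rows downward; lengths in mm; the calibration is good to about 2 mm. A picture is of the moment at which its call begins: read the wrist's pose just before it. camera_model takes no time and is no camera call.
- env.sign_off(): hands the job in; it is judged then, once.
The state is a dict: "time": time; "joint_pos": joint angles; "qd": joint speeds; "effort": joint torques, N m; "ee_pos": TCP position; "tcp_rot": TCP orientation; "force": force on the tool from outside, world axes, zero at the start; "ft_torque": the same for the moment, N m; "gripper_width": opening from 0.0 (shut) to 1.0 (fully open); "gripper_force": force on a finger pad.
Only numpy, scipy, OpenCV 4.12 (cv2) and the standard library are available. Lean on these libraries where they do the work, as an engineer would, in place of code of your own. Each camera call takes 0.05 s, during which the arm holds its last target. There are 200 camera calls.

## Working session

There is one attempt and no reset: what is moved stays moved. The work goes in short steps, Python scripts to look and compute and a tool call to move; the robot and the scene stay as the last step left them, time stands still between calls to the robot, and variables do not carry over. Pictures are saved under pics/ and viewed, at most 14 in all, crops included, and the job is handed in when it is done.

Besides the shell and the picture viewer there is one more tool, called after "Emit:" as name([rows], argument=value, ...), one row to a line, values as JSON. apply_moves: Moves the arm, as the interface text tells. Its arguments: {"type":"object","properties":{"increments":{"type":"array","items":{"type":"object","properties":{"hand":{"type":"number"},"delta_pos":{"type":"array","items":{"type":"number"}},"roll":{"type":"number"}}}},"grip_force":{"type":"number"}},"required":["increments"]}

```bash
ls; mkdir -p pics
cat > h.py <<'E'
from cell import env
import numpy as np, cv2
from scipy.spatial.transform import Rotation as R
def grab(n,f=None):
    s=env.state(); p,d=env.grab_frame(n); m=env.camera_model(n)
    if n=='wrist':
        T=np.eye(4);T[:3,:3]=R.from_rotvec(s['tcp_rot']).as_matrix();T[:3,3]=s['ee_pos']
        c2w=T@np.array(m['tool_from_camera'])
    else: c2w=np.linalg.inv(np.array(m['world_to_cam']))
    if f: cv2.imwrite('pics/'+f,p[:,:,::-1])
    return p,d,m,c2w
def ray(m,c2w,u,v):
    k=np.array([[m['fx'],0,m['cx']],[0,m['fy'],m['cy']],[0,0,1.]])
    dd=m.get('dist',m.get('distortion'))
    x,y=((u-m['cx'])/m['fx'],(v-m['cy'])/m['fy']) if dd is None else cv2.undistortPoints(np.array([[[u,v]]],float),k,np.array(dd,float))[0,0]
    return c2w[:3,3],c2w[:3,:3]@np.array([x,-y,-1.])
def onz(m,c2w,u,v,z):
    o,r=ray(m,c2w,u,v); return o+r*(z-o[2])/r[2]
def cloud(d,m,c2w):
    v,u=np.mgrid[:d.shape[0],:d.shape[1]]
    P=np.stack([(u-m['cx'])/m['fx']*d,-(v-m['cy'])/m['fy']*d,-d],-1)
    return P@c2w[:3,:3].T+c2w[:3,3]
E
python3 - <<'E'
from h import *
print(env.grasp_offset, env.state())
for n in ('top','scene'):
    p,d,m,c=grab(n,n+'0.png'); print(n,{k:v for k,v in m.items()},d.min(),d.max())
    np.savez('pics/%s0.npz'%n,p=p,d=d,c=c)
print(env.camera_model('wrist'))
E
```

```text
pics
18.700000000000003 {'time': 0.0, 'joint_pos': array([-1.3151793 ,  0.53718382, -0.00444318,  1.53883956,  0.00263443,
        1.06729578, -0.07119863]), 'qd': array([ 0.00106917, -0.00033498,  0.0001072 ,  0.00107906, -0.00014649,
        0.00024551,  0.00126048]), 'effort': array([-6.56657244e-05, -5.70969701e+01,  9.90227535e-01, -2.51611304e+01,
       -5.64328430e-02,  1.77967903e-02,  1.55495777e-04]), 'ee_pos': array([205.42078073, 616.05164052, 237.84068881]), 'tcp_rot': array([-5.03165193e-01, -3.10091146e+00,  2.69642313e-03]), 'force': array([-0.30953097, -0.51839031,  0.82885267]), 'ft_torque': array([ 0.02620072, -0.0443272 , -0.0264203 ]), 'gripper_force': 0.0, 'gripper_width': 0.9990912626456856}
top {'fx': 504.54067257392416, 'fy': 504.54067257392416, 'cx': 286.891150626352, 'cy': 209.73839645068497, 'world_to_cam': array([[-6.42187940e-03, -9.99946656e-01, -8.08978282e-03,
         2.22821627e+01],
       [ 9.93396621e-01, -7.30612637e-03,  1.14497924e-01,
        -5.04954330e+02],
       [-1.14550921e-01, -7.30107106e-03,  9.93390548e-01,
        -1.33244195e+03
[... 350 characters left out ...]
e-01,  8.70796916e-01,
        -2.00647585e+02],
       [-5.58769650e-01,  6.68257524e-01,  4.91129678e-01,
        -7.30143641e+02],
       [ 0.00000000e+00,  0.00000000e+00,  0.00000000e+00,
         1.00000000e+00]])} 0.0 3999.4407
{'fx': 356.71569256212734, 'fy': 356.71569256212734, 'cx': 278.5804143967399, 'cy': 213.50004162120896, 'tool_from_camera': array([[-2.68170637e-04,  9.49550246e-01,  3.13614826e-01,
         8.18052680e+01],
       [ 9.99999964e-01,  2.48366071e-04,  1.03102791e-04,
         1.22728521e+00],
       [ 2.00099986e-05,  3.13614842e-01, -9.49550278e-01,
        -1.45742454e+02],
       [ 0.00000000e+00,  0.00000000e+00,  0.00000000e+00,
         1.00000000e+00]])}
```

View pics/top0.png

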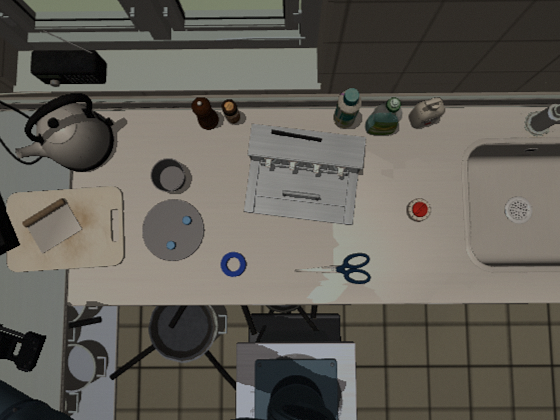

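View pics/scene0.png

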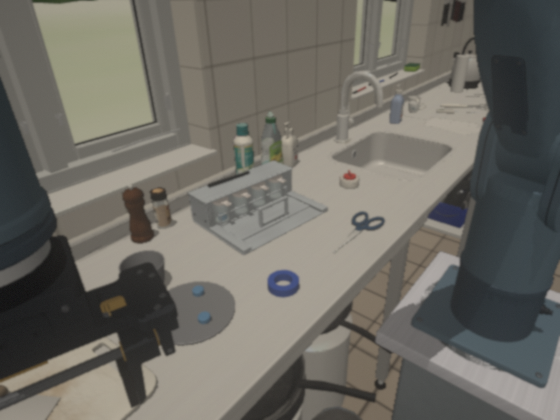

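Top view: two tablets at about (186,220) and (171,245) on the lid, the handle at about (301,195), hood front edge at about rows 157–172, and caps peeking out in front of it. Next I measure the station pose and the tablets.

Run:
```python
from h import *
z=np.load('pics/top0.npz');p,d,c=z['p'],z['d'],z['c'];m=env.camera_model('top')
P=cloud(d,m,c)
# hood top
sub=np.zeros(d.shape,bool);sub[110:230,235:375]=1
H=sub&(abs(P[...,2]-90)<8)
print(H.sum(),np.median(P[H],0))
cnt=max(cv2.findContours(H.astype(np.uint8),0,2)[0],key=cv2.contourArea)
r=cv2.minAreaRect(cnt);b=cv2.boxPoints(r);print(r)
for q in b: print('hood',q,onz(m,c,*q,90)[:2])
W=sub&(d>0)
print('worktop z',np.median(P[240:290,180:220,2]),np.median(P[240:290,280:300,2]))
# tablets (blue)
hsv=cv2.cvtColor(p,cv2.COLOR_RGB2HSV)
print(hsv[220,186],hsv[245,171])
B=cv2.inRange(hsv,(90,90,60),(125,255,255));B[:,:130]=0;B[:190]=0;B[260:]=0
n,l,s,ct=cv2.connectedComponentsWithStats(B)
for i in range(1,n):
    if s[i,4]>15: print('blue',s[i],ct[i],onz(m,c,*ct[i],18)[:2], np.median(P[l==i],0))
cv2.imwrite('pics/crop0.png',cv2.resize(p[115:235,235:375,::-1],None,fx=5,fy=5,interpolation=2))
```

```text
3663 [665.8124493  -37.76114546  89.56205866]
((306.2481994628906, 145.8152618408203), (115.96683502197266, 32.29575729370117), 6.788974761962891)
hood [246.76247 154.99553] [642.74213398 122.22488444]
hood [250.58022 122.92622] [728.66463876 112.40611027]
hood [365.73395 136.635  ] [ 689.16057282 -189.24710738]
hood [361.9162 168.7043] [ 603.95971773 -177.26835638]
worktop z 0.9818931587291218 0.7005660714384021
[103  97 134] [102  96 133]
blue [183 216   8   9  52] [186.38461538 219.90384615] [480.56465934 292.32300678] [480.37851368 292.64978737  18.55025008]
blue [167 241   8   8  51] [170.45098039 244.7254902 ] [413.45548369 334.37327294] [412.83393402 335.09905904  16.4359881 ]
blue [222 252  23   8 113] [232.96460177 255.81415929] [382.46488007 165.00417617] [381.96654188 165.01864992  19.1412118 ]
```

View pics/crop0.png

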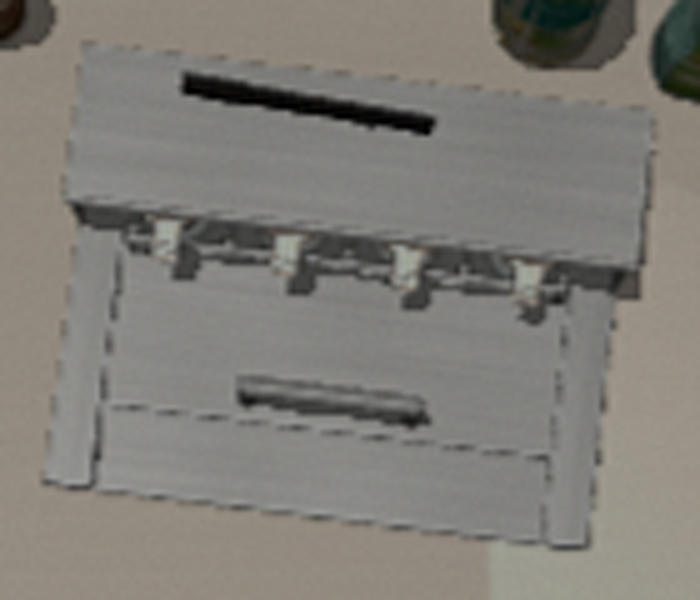

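The crop shows the station yawed about 7° clockwise. All four caps look shut, with white tabs at the hood edge, and the bow handle runs from (238,385) to (428,415) in the crop.

```bash
cat >> h.py <<'E'
YAW=-0.129; O=np.array([623.4,-27.5])
ex=np.array([np.cos(YAW),np.sin(YAW)]);ey=np.array([-ex[1],ex[0]])
def st(x,y): return O+ex*x+ey*y      # station -> world xy
def inst(p): q=np.array(p[:2])-O; return q@ex,q@ey
def cur():
    s=env.state();M=R.from_rotvec(s['tcp_rot']).as_matrix()
    return s,M
def delta(x,y,z,yaw=None):
    s,M=cur(); t=np.array([x,y,z])-s['ee_pos']; dl=M.T@t/1000
    r=0
    if yaw is not None:
        a=np.arctan2(-M[0,1],M[1,1]); r=-np.degrees((yaw-a+np.pi/2)%np.pi-np.pi/2)
    print('to',np.round([x,y,z],1),'delta',np.round(dl,4),'roll',round(r,2))
    return dl
E
python3 - <<'E'
from h import *
z=np.load('pics/top0.npz');c=z['c'];m=env.camera_model('top')
h=onz(m,c,235+332/5,115+395/5,66);print('handle',h,inst(h))
for i,u in enumerate([(168,240),(289,255),(408,268),(530,283)]):
    q=onz(m,c,235+u[0]/5,115+u[1]/5,73);print('tab',inst(q))
x,y=st(-32,0); delta(x,y,150,YAW)
print(cur()[1].round(4))
E
```

```text
handle [542.28418157 -19.94850111  66.        ] (np.float64(-81.41327351383448), np.float64(-2.946189250631725))
tab (np.float64(-10.845702417783107), np.float64(92.84774788148908))
tab (np.float64(-11.132941729879267), np.float64(28.45798926930574))
tab (np.float64(-10.48309841552406), np.float64(-34.62271297018056))
tab (np.float64(-10.706649890018909), np.float64(-99.26296161689913))
to [591.7 -23.4 150. ] delta [-0.5686 -0.4844  0.0888] roll -11.04
[[-9.487e-01  3.161e-01 -4.000e-04]
 [ 3.161e-01  9.487e-01 -1.500e-03]
 [-1.000e-04 -1.600e-03 -1.000e+00]]
```

```bash
sed -i 's/O=np.array(\[623.4,-27.5\])/O=np.array([623.0,-30.5])/' h.py
python3 - <<'E'
from h import *
x,y=st(-56,0); delta(x,y,130,YAW)
E
```

```text
to [567.5 -23.3 130. ] delta [-0.5456 -0.492   0.1088] roll -11.04
```

Emit:
apply_moves([
  {"delta_pos": [-0.546, -0.492, 0.05], "roll": -11, "hand": 0},
  {"delta_pos": [-0.546, -0.492, 0.05], "roll": -11, "hand": 0},
  {"delta_pos": [-0.546, -0.492, 0.05], "roll": -11, "hand": 0},
  {"delta_pos": [-0.546, -0.492, 0.05], "roll": -11, "hand": 0},
  {"delta_pos": [-0.546, -0.492, 0.05], "roll": -11, "hand": 0},
  {"delta_pos": [-0.546, -0.492, 0.05], "roll": -11, "hand": 0},
  {"delta_pos": [-0.546, -0.492, 0.05], "roll": -11, "hand": 0},
  {"delta_pos": [-0.546, -0.492, 0.05], "roll": -11, "hand": 0},
  {"delta_pos": [-0.546, -0.492, 0.05], "roll": -11, "hand": 0},
  {"delta_pos": [-0.546, -0.492, 0.05], "roll": -11, "hand": 0},
], grip_force=20)

```text
time: 1.1
ee_pos: [452.0, 180.7, 204.6]
tcp_rot: [-0.203, -3.135, -0.0]
force: [1.1, -0.0, -0.3]
gripper_width: 0.118
gripper_force: 0.0
```

Run:
```python
from h import *
print(env.state()['ee_pos'],env.state()['gripper_width'])
x,y=st(-56,0); delta(x,y,130,YAW)
```

```text
[452.02620295 180.69307729 204.62555305] 0.11829743285773799
to [567.5 -23.3 130. ] delta [-0.1408 -0.1874  0.0746] roll -0.03
```

Emit:
apply_moves([
  {"delta_pos": [-0.141, -0.187, 0.05], "hand": 0},
  {"delta_pos": [-0.141, -0.187, 0.05], "hand": 0},
  {"delta_pos": [-0.141, -0.187, 0.05], "hand": 0},
  {"delta_pos": [-0.141, -0.187, 0.05], "hand": 0},
  {"delta_pos": [-0.141, -0.187, 0.05], "hand": 0},
  {"delta_pos": [-0.141, -0.187, 0.05], "hand": 0},
  {"delta_pos": [-0.141, -0.187, 0.05], "hand": 0},
  {"delta_pos": [-0.141, -0.187, 0.05], "hand": 0},
])

```text
$.increments[0]: bad value
```

Run:
```python
from h import *
p,d,m,c=grab('wrist','w1.png')
print(env.state()['ee_pos'],env.state()['gripper_width'])
x,y=st(-56,0); delta(x,y,45,YAW)
```

```text
[455.94263985 171.72856924 204.35771696] 0.07115981776678487
to [567.5 -23.3  45. ] delta [-0.1372 -0.1769  0.1605] roll -0.63
```

View pics/w1.png

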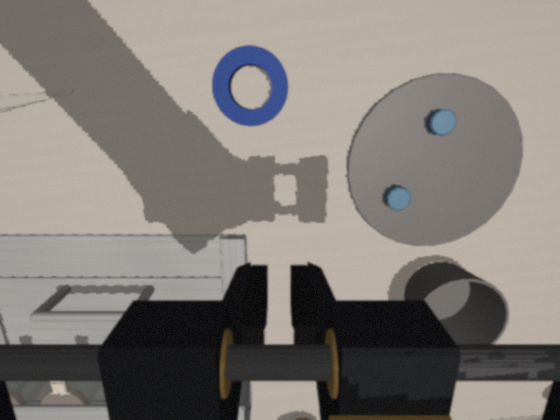

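The wrist view shows the tape roll (250,85), the lid with two tablets (442,122) and (398,197), and the handle (93,300). The move call was refused because "roll" was missing, so I'm resending it.

Emit:
apply_moves([
  {"delta_pos": [-0.137, -0.177, 0.06], "roll": -0.6, "hand": 0},
  {"delta_pos": [-0.137, -0.177, 0.06], "roll": -0.6, "hand": 0},
  {"delta_pos": [-0.137, -0.177, 0.06], "roll": -0.6, "hand": 0},
  {"delta_pos": [-0.137, -0.177, 0.06], "roll": -0.6, "hand": 0},
  {"delta_pos": [-0.137, -0.177, 0.06], "roll": -0.6, "hand": 0},
  {"delta_pos": [-0.137, -0.177, 0.06], "roll": -0.6, "hand": 0},
  {"delta_pos": [-0.137, -0.177, 0.06], "roll": -0.6, "hand": 0},
  {"delta_pos": [-0.137, -0.177, 0.06], "roll": -0.6, "hand": 0},
])

```text
time: 1.95
ee_pos: [564.0, -8.8, 144.8]
tcp_rot: [-0.184, -3.136, -0.001]
force: [0.0, 0.5, 0.4]
gripper_width: 0.008
gripper_force: 0.0
```

Run:
```python
from h import *
p,d,m,c=grab('wrist')
P=cloud(d,m,c)
# handle points: z in 58..72, station x -110..-50
q=(P[...,:2]-O); X=q@ex;Y=q@ey
k=(abs(P[...,2]-64)<7)&(d>0)&(abs(Y)<60)&(X>-110)&(X<-55)
print(k.sum(),np.percentile(X[k],[2,50,98]),np.percentile(Y[k],[2,50,98]),np.percentile(P[k][:,2],[2,50,98]))
print(env.state()['ee_pos'],env.state()['gripper_width'],inst(env.state()['ee_pos']))
x,y=st(-56,0); delta(x,y,45,YAW)
```

```text
2216 [-86.0003824  -82.28217589 -76.80001495] [-41.70444083   4.74148773  51.20012938] [60.57392151 64.89559658 66.70247862]
[564.06967868  -8.64264877 144.99358014] 0.004741423185447152 (np.float64(-61.252455828048035), np.float64(14.09479439041725))
to [567.5 -23.3  45. ] delta [-0.0051 -0.0142  0.1   ] roll 0.69
```

Emit:
apply_moves([
  {"delta_pos": [-0.005, -0.014, 0.0], "roll": 0.7, "hand": 0},
  {"delta_pos": [-0.005, -0.014, 0.05], "roll": 0.7, "hand": 0},
  {"delta_pos": [-0.005, -0.014, 0.08], "roll": 0.7, "hand": 0},
  {"delta_pos": [-0.005, -0.014, 0.1], "roll": 0.7, "hand": 0},
  {"delta_pos": [-0.005, -0.014, 0.1], "roll": 0.7, "hand": 0},
])

```text
time: 2.5
ee_pos: [565.7, -25.4, 42.6]
tcp_rot: [-0.206, -3.13, 0.001]
force: [-0.2, 0.3, 0.2]
gripper_width: 0.004
gripper_force: 0.0
```

Run:
```python
from h import *
print(env.state()['ee_pos'],env.state()['force'],inst(env.state()['ee_pos']))
x,y=st(-56,0); delta(x,y,45,YAW)
x,y=st(-166+14,0); delta(x,y,45,YAW)
```

```text
[565.74152483 -25.41254844  42.56791208] [-0.15227989  0.3154433   0.1644997 ] (np.float64(-57.43717890117154), np.float64(-2.320694223470742))
to [567.5 -23.3  45. ] delta [-0.0014  0.0023 -0.0024] roll -0.14
to [472.3 -10.9  45. ] delta [ 0.0946  0.0021 -0.002 ] roll -0.14
```

Emit:
apply_moves([
  {"delta_pos": [0.008, 0.0, 0], "roll": 0, "hand": 0},
  {"delta_pos": [0.016, 0.0, 0], "roll": 0, "hand": 0},
  {"delta_pos": [0.024, 0.0, 0], "roll": 0, "hand": 0},
  {"delta_pos": [0.034, 0.0, 0], "roll": 0, "hand": 0},
  {"delta_pos": [0.044, 0.0, 0], "roll": 0, "hand": 0},
  {"delta_pos": [0.054, 0.0, 0], "roll": 0, "hand": 0},
  {"delta_pos": [0.064, 0.0, 0], "roll": 0, "hand": 0},
  {"delta_pos": [0.072, 0.0, 0], "roll": 0, "hand": 0},
  {"delta_pos": [0.08, 0.0, 0], "roll": 0, "hand": 0},
  {"delta_pos": [0.085, 0, 0], "roll": 0, "hand": 0},
])

```text
time: 3.5
ee_pos: [484.9, -13.9, 46.1]
tcp_rot: [0.206, 3.13, 0.001]
force: [6.5, -1.6, 4.1]
gripper_width: 0.008
gripper_force: 3.1
```

Emit:
apply_moves([
  {"delta_pos": [0.003, 0.0, 0], "roll": 0, "hand": 0},
  {"delta_pos": [0.006, 0.0, 0], "roll": 0, "hand": 0},
  {"delta_pos": [0.008, 0.0, 0], "roll": 0, "hand": 0},
  {"delta_pos": [0.01, 0.0, 0], "roll": 0, "hand": 0},
])

```text
time: 3.9
ee_pos: [475.7, -12.6, 46.1]
tcp_rot: [0.206, 3.13, 0.001]
force: [5.7, -1.2, 4.0]
gripper_width: 0.007
gripper_force: 3.1
```

Emit:
apply_moves([
  {"delta_pos": [0.002, 0.0, 0], "roll": 0, "hand": 0},
  {"delta_pos": [0.004, 0.0, 0], "roll": 0, "hand": 0},
  {"delta_pos": [0.006, 0.0, 0], "roll": 0, "hand": 0},
])

```text
time: 4.2
ee_pos: [472.7, -12.5, 46.4]
tcp_rot: [0.206, 3.124, -0.0]
force: [16.6, -3.6, -7.6]
gripper_width: 0.007
gripper_force: 8.1
```

Emit:
apply_moves([
  {"delta_pos": [-0.008, 0, 0], "roll": 0, "hand": 0},
  {"delta_pos": [-0.01, 0.0, -0.03], "roll": 0, "hand": 0},
  {"delta_pos": [-0.01, 0, -0.065], "roll": 0, "hand": 0},
  {"delta_pos": [0.03, 0, -0.065], "roll": 0, "hand": 0},
  {"delta_pos": [0.04, 0, -0.065], "roll": 0, "hand": 0},
  {"delta_pos": [0.04, 0, -0.065], "roll": 0, "hand": 0},
  {"delta_pos": [0.04, 0, -0.065], "roll": 0, "hand": 0},
])

```text
time: 4.9
ee_pos: [427.9, -6.5, 109.6]
tcp_rot: [-0.206, -3.134, 0.0]
force: [0.1, 0.4, 0.3]
gripper_width: 0.003
gripper_force: 0.0
```

Run:
```python
from h import *
p,d,m,c=grab('wrist','w2.png')
print(env.state()['ee_pos'],inst(env.state()['ee_pos']),c[:3,3])
np.savez('pics/w2.npz',p=p,d=d,c=c)
p,d,m,c=grab('top','t2.png');np.savez('pics/top2.npz',p=p,d=d,c=c)
```

```text
[428.51239736  -6.6189     109.6344874 ] (np.float64(-195.94373617245574), np.float64(-1.3367018460122368)) [347.31893212   5.37886305 255.42992752]
```

View pics/w2.png

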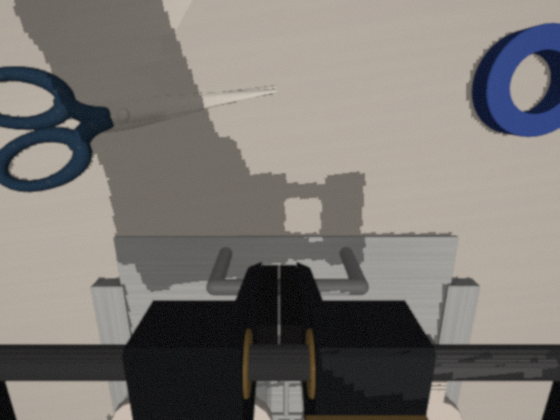

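The gripper hides the tubes at this height; only the caps' lower edges show at row 410. I'm raising the arm to get the tubes into the clear rows.

Emit:
apply_moves([
  {"delta_pos": [0, 0, -0.05], "roll": 0, "hand": 0},
  {"delta_pos": [0, 0, -0.1], "roll": 0, "hand": 0},
  {"delta_pos": [0, 0, -0.14], "roll": 0, "hand": 0},
  {"delta_pos": [0, 0, -0.14], "roll": 0, "hand": 0},
  {"delta_pos": [0, 0, -0.14], "roll": 0, "hand": 0},
])

```text
time: 5.5
ee_pos: [428.9, -6.6, 250.3]
tcp_rot: [0.207, 3.133, 0.001]
force: [0.4, 0.9, -0.1]
gripper_width: 0.003
gripper_force: 0.0
```

Run:
```python
from h import *
p,d,m,c=grab('wrist','w3.png')
print(env.state()['ee_pos'],inst(env.state()['ee_pos']),c[:3,3])
np.savez('pics/w3.npz',p=p,d=d,c=c)
cv2.imwrite('pics/w3c.png',cv2.resize(p[200:350,130:430,::-1],(800,400),interpolation=2))
z=np.load('pics/top2.npz')
```

```text
[427.96029994  -6.67267162 249.23923297] (np.float64(-196.48432891538428), np.float64(-1.4610498743575984)) [347.94580503   5.30402625 395.91044095]
```

View pics/w3c.png

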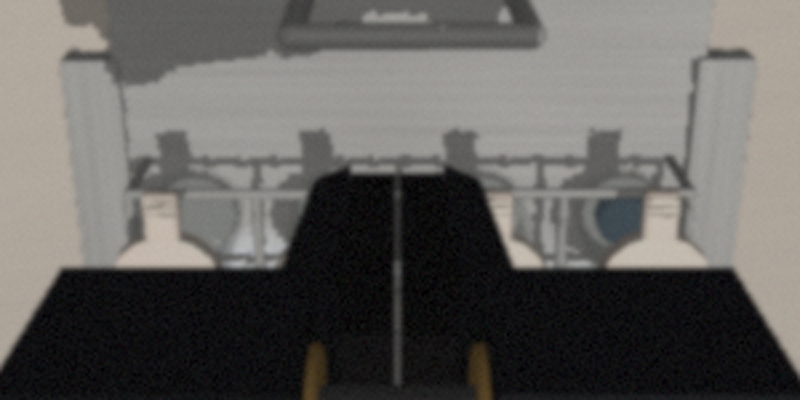

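In the crop (image right is station left), a blue tablet shows in the rightmost tube at (618,215), which is tube_0. Tubes 3 and 1 look empty, so I'll use those. The tabs are at crop columns 160, ~505 and 662.

Run:
```python
from h import *
z=np.load('pics/w3.npz');c=z['c'];m=env.camera_model('wrist')
for u,v in [(145,192),(179,192),(646,192),(681,192),(282,38),(541,38)]:
    q=onz(m,c,130+u*.375,200+v*.375,73 if v>100 else 61); print('w',inst(q))
z=np.load('pics/top2.npz');p,c=z['p'],z['c'];m=env.camera_model('top')
hsv=cv2.cvtColor(p,cv2.COLOR_RGB2HSV)
cv2.imwrite('pics/t2c.png',cv2.resize(p[115:265,235:375,::-1],None,fx=5,fy=4,interpolation=2))
d=z['d'];P=cloud(d,m,c);q=P[...,:2]-O;X=q@ex;Y=q@ey
K=((hsv[...,1]<90)&(hsv[...,0]<25)&(hsv[...,2]>175)&(X>-130)&(X<20)&(abs(Y)<125)).astype(np.uint8)
n,l,s,ct=cv2.connectedComponentsWithStats(K)
for i in range(1,n):
    if s[i,4]>20: print(s[i],ct[i],inst(onz(m,c,*ct[i],73)))
```

```text
w (np.float64(-108.21225474719637), np.float64(-95.25792820574051))
w (np.float64(-108.17206351360163), np.float64(-82.39831514660905))
w (np.float64(-107.61988788970491), np.float64(94.27615410700142))
w (np.float64(-107.57849397100107), np.float64(107.5205790704468))
w (np.float64(-165.46349201388014), np.float64(-42.460864964139375))
w (np.float64(-165.1707129538597), np.float64(53.69522763086089))
```

View pics/t2c.png

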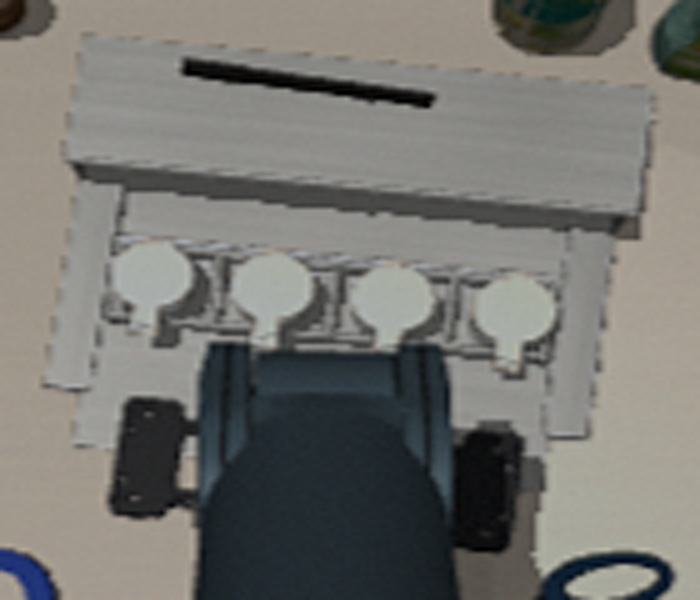

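```bash
cat >> h.py <<'E'
O=O+ey*4.5-ex*1.0
E
python3 - <<'E'
from h import *
m=env.camera_model('top');c=np.load('pics/top2.npz')['c']
for u,v in [(152,275),(271,285),(392,298),(511,313)]: print(inst(onz(m,c,235+u/5,115+v/4,73)))
x,y=st(-99.5,-96); delta(x,y,90,YAW); delta(x,y,62,YAW)
E
```

```text
(np.float64(-65.87852986733303), np.float64(92.71216676491578))
(np.float64(-64.91254422773493), np.float64(29.828280224050744))
(np.float64(-65.79708474289464), np.float64(-34.207118757114706))
(np.float64(-68.12140342866901), np.float64(-97.20468508217834))
to [ 511.6 -108.3   90. ] delta [-0.0963 -0.0897  0.1592] roll -0.15
to [ 511.6 -108.3   62. ] delta [-0.0964 -0.0897  0.1872] roll -0.15
```

Emit:
apply_moves([
  {"delta_pos": [-0.05, -0.05, 0.0], "roll": 0, "hand": 0.04},
  {"delta_pos": [-0.096, -0.091, 0.05], "roll": 0, "hand": 0.04},
  {"delta_pos": [-0.096, -0.091, 0.1], "roll": 0, "hand": 0.04},
  {"delta_pos": [-0.096, -0.091, 0.14], "roll": 0, "hand": 0.04},
  {"delta_pos": [-0.096, -0.091, 0.14], "roll": 0, "hand": 0.04},
  {"delta_pos": [-0.096, -0.091, 0.14], "roll": 0, "hand": 0.04},
])

```text
time: 6.15
ee_pos: [507.7, -109.8, 105.0]
tcp_rot: [-0.208, -3.125, 0.001]
force: [-1.0, 1.2, 0.4]
gripper_width: 0.453
gripper_force: 0.0
```

Run:
```python
from h import *
p,d,m,c=grab('wrist','w4.png')
print(env.state()['ee_pos'],inst(env.state()['ee_pos']))
cv2.imwrite('pics/w4c.png',p[120:420,80:480,::-1])
np.savez('pics/w4.npz',p=p,d=d,c=c)
x,y=st(-99.5,-96); delta(x,y,62,YAW)
```

```text
[ 509.15516165 -109.5106366   107.3331871 ] (np.float64(-101.73477814581034), np.float64(-97.49942620123868))
to [ 511.6 -108.3   62. ] delta [-0.0025  0.0015  0.0453] roll -0.18
```

View pics/w4c.png

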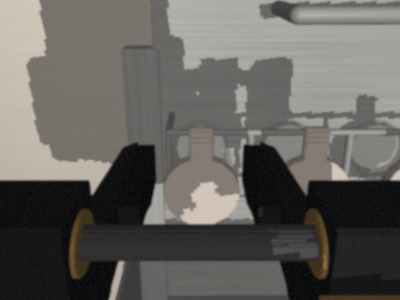

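The tab is centred between the fingers: tab column ~201, finger gap centre ~200 in the crop.

Run:
```python
from h import *
m=env.camera_model('wrist');c=np.load('pics/w4.npz')['c']
print(inst(onz(m,c,80+201.5,120+128,73)),inst(onz(m,c,80+201.5,120+158,73)),inst(onz(m,c,80+316,120+128,73)))
x,y=st(-99.5,-96.8); delta(x,y,62,YAW)
```

```text
(np.float64(-106.60247319671538), np.float64(-95.17131448026652)) (np.float64(-88.47821258018062), np.float64(-95.19919280043963)) (np.float64(-106.38147629023119), np.float64(-33.112544812190585))
to [ 511.5 -109.1   62. ] delta [-0.0025  0.0007  0.0453] roll -0.18
```

Emit:
apply_moves([
  {"delta_pos": [-0.0015, 0.001, 0.02], "roll": 0, "hand": 0.04},
  {"delta_pos": [-0.0015, 0.001, 0.035], "roll": 0, "hand": 0.04},
  {"delta_pos": [-0.0015, 0.001, 0.044], "roll": 0, "hand": 0.04},
  {"delta_pos": [-0.0015, 0.001, 0.044], "roll": 0, "hand": 0.01},
  {"delta_pos": [-0.0015, 0.001, 0.044], "roll": 0, "hand": 0.01},
  {"delta_pos": [-0.0015, 0.001, 0.044], "roll": 0, "hand": 0.01},
  {"delta_pos": [-0.0015, 0.001, 0.044], "roll": 0, "hand": 0.01},
], grip_force=10)

```text
time: 6.9
ee_pos: [513.4, -109.1, 66.6]
tcp_rot: [0.207, 3.133, -0.001]
force: [0.3, -0.9, 1.5]
gripper_width: 0.155
gripper_force: 10.0
```

Run:
```python
from h import *
s,M=cur();print(s['ee_pos'],inst(s['ee_pos']),s['force'],s['gripper_width']*88.1,s['gripper_force'])
# arc: tcp at hinge-relative
hx=-42.9; X,_=inst(s['ee_pos']); r0=np.array([X-hx,70-65.]); z0=s['ee_pos'][2]
for a in np.arange(.2,1.81,.2):
    t=-a  # rotate front up/back: (x,z)
    x=r0[0]*np.cos(a)+r0[1]*np.sin(a); z=-r0[0]*np.sin(a)+r0[1]*np.cos(a)
    print(round(a,1),'dx_tool',round(-(x-r0[0])/1000,4),'dz_tool',round(-(z-r0[1])/1000,4))
```

```text
[ 513.43179857 -109.12775206   66.62408974] (np.float64(-97.54293089681293), np.float64(-96.5695657025067)) [ 0.26127391 -0.86725803  1.54504402] 13.694056517799053 10.001842975616455
0.2 dx_tool -0.0021 dz_tool -0.0108
0.4 dx_tool -0.0063 dz_tool -0.0209
0.6 dx_tool -0.0124 dz_tool -0.03
0.8 dx_tool -0.0202 dz_tool -0.0377
1.0 dx_tool -0.0293 dz_tool -0.0437
1.2 dx_tool -0.0395 dz_tool -0.0477
1.4 dx_tool -0.0503 dz_tool -0.0497
1.6 dx_tool -0.0612 dz_tool -0.0495
1.8 dx_tool -0.0719 dz_tool -0.0471
```

Emit:
apply_moves([
  {"delta_pos": [-0.0021, 0, -0.0108], "roll": 0, "hand": 0.01},
  {"delta_pos": [-0.0063, 0, -0.0209], "roll": 0, "hand": 0.01},
  {"delta_pos": [-0.0124, 0, -0.03], "roll": 0, "hand": 0.01},
  {"delta_pos": [-0.0202, 0, -0.0377], "roll": 0, "hand": 0.01},
  {"delta_pos": [-0.0293, 0, -0.0437], "roll": 0, "hand": 0.01},
  {"delta_pos": [-0.0395, 0, -0.0477], "roll": 0, "hand": 0.01},
  {"delta_pos": [-0.0503, 0, -0.0497], "roll": 0, "hand": 0.01},
  {"delta_pos": [-0.0612, 0, -0.0495], "roll": 0, "hand": 0.01},
  {"delta_pos": [-0.0719, 0, -0.0471], "roll": 0, "hand": 0.01},
  {"delta_pos": [-0.0719, 0, -0.0471], "roll": 0, "hand": 0.01},
], grip_force=12)

```text
time: 7.9
ee_pos: [587.5, -118.4, 113.6]
tcp_rot: [0.206, 3.13, -0.001]
force: [0.4, -1.4, 6.8]
gripper_width: 0.154
gripper_force: 12.0
```

Emit:
apply_moves([
  {"delta_pos": [0, 0, 0], "roll": 0, "hand": 0.04},
  {"delta_pos": [0, 0, 0], "roll": 0, "hand": 0.04},
  {"delta_pos": [0, 0, -0.03], "roll": 0, "hand": 0.04},
  {"delta_pos": [0.03, 0.02, -0.04], "roll": 0, "hand": 0.04},
  {"delta_pos": [0.06, 0.05, -0.04], "roll": 0, "hand": 0.04},
  {"delta_pos": [0.0765, 0.09, -0.03], "roll": 0, "hand": 0.04},
  {"delta_pos": [0.0765, 0.1285, -0.0], "roll": 0, "hand": 0.04},
  {"delta_pos": [0.0765, 0.1285, 0.01], "roll": 0, "hand": 0.04},
  {"delta_pos": [0.0765, 0.1285, 0.01], "roll": 0, "hand": 0.04},
  {"delta_pos": [0.0765, 0.1285, 0.01], "roll": 0, "hand": 0.04},
])

```text
time: 8.9
ee_pos: [525.2, 18.1, 103.0]
tcp_rot: [-0.209, -3.135, 0.001]
force: [1.1, 0.1, -0.4]
gripper_width: 0.458
gripper_force: 0.0
```

Run:
```python
from h import *
p,d,m,c=grab('wrist','w5.png')
print(env.state()['ee_pos'],inst(env.state()['ee_pos']))
cv2.imwrite('pics/w5c.png',p[120:420,80:480,::-1])
np.savez('pics/w5.npz',p=p,d=d,c=c)
x,y=st(-99.5,31.6); delta(x,y,63.5,YAW)
```

```text
[525.55135275  17.80640841 103.40357717] (np.float64(-101.85320748705432), np.float64(30.86899284128625))
to [528.   18.2  63.5] delta [-0.0023  0.0008  0.0399] roll -0.27
```

View pics/w5c.png

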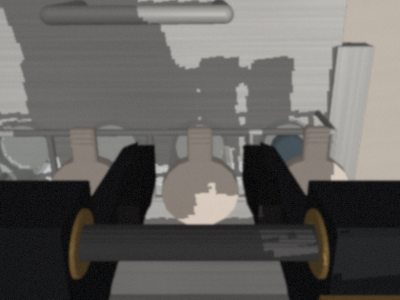

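Tab 1 is centred at (200,140). Tube 0 (right) shows the blue tablet, and tubes 1 and 2 are empty.

Emit:
apply_moves([
  {"delta_pos": [0, 0, 0.02], "roll": 0, "hand": 0.04},
  {"delta_pos": [0, 0, 0.033], "roll": 0, "hand": 0.04},
  {"delta_pos": [0, 0, 0.041], "roll": 0, "hand": 0.04},
  {"delta_pos": [0, 0, 0.041], "roll": 0, "hand": 0.01},
  {"delta_pos": [0, 0, 0.041], "roll": 0, "hand": 0.01},
  {"delta_pos": [0, 0, 0.041], "roll": 0, "hand": 0.01},
  {"delta_pos": [0, 0, 0.041], "roll": 0, "hand": 0.01},
], grip_force=12)

```text
time: 9.65
ee_pos: [525.5, 18.9, 62.4]
tcp_rot: [0.207, 3.134, -0.0]
force: [0.3, -1.0, 0.2]
gripper_width: 0.155
gripper_force: 12.0
```

Run:
```python
from h import *
s,M=cur();print(s['ee_pos'],inst(s['ee_pos']),s['force'],s['gripper_width']*88.1,s['gripper_force'])
```

```text
[525.54769899  18.94473221  62.44625923] (np.float64(-102.00326771847371), np.float64(31.997388318445065)) [ 0.27614982 -1.0045891   0.2406482 ] 13.622010940570762 12.004294395446777
```

Emit:
apply_moves([
  {"delta_pos": [-0.0022, 0, -0.0116], "roll": 0, "hand": 0.01},
  {"delta_pos": [-0.0066, 0, -0.0226], "roll": 0, "hand": 0.01},
  {"delta_pos": [-0.0132, 0, -0.0325], "roll": 0, "hand": 0.01},
  {"delta_pos": [-0.0215, 0, -0.0409], "roll": 0, "hand": 0.01},
  {"delta_pos": [-0.0314, 0, -0.0474], "roll": 0, "hand": 0.01},
  {"delta_pos": [-0.0424, 0, -0.0519], "roll": 0, "hand": 0.01},
  {"delta_pos": [-0.054, 0, -0.0541], "roll": 0, "hand": 0.01},
  {"delta_pos": [-0.0658, 0, -0.0539], "roll": 0, "hand": 0.01},
  {"delta_pos": [-0.0774, 0, -0.0515], "roll": 0, "hand": 0.01},
  {"delta_pos": [-0.0774, 0, -0.0515], "roll": 0, "hand": 0.01},
])

```text
time: 10.65
ee_pos: [603.3, 9.0, 113.4]
tcp_rot: [0.207, 3.134, -0.0]
force: [-0.6, -1.3, 1.6]
gripper_width: 0.157
gripper_force: 12.0
```

Emit:
apply_moves([
  {"delta_pos": [0, 0, 0], "roll": 0, "hand": 0.045},
  {"delta_pos": [0, 0, 0], "roll": 0, "hand": 0.045},
  {"delta_pos": [0, 0, -0.03], "roll": 0, "hand": 0.045},
  {"delta_pos": [0, 0, -0.07], "roll": 0, "hand": 0.045},
  {"delta_pos": [0, 0, -0.07], "roll": 0, "hand": 0.045},
])

```text
time: 11.15
ee_pos: [605.3, 9.4, 188.8]
tcp_rot: [0.206, 3.125, 0.003]
force: [0.4, -0.3, 0.2]
gripper_width: 0.508
gripper_force: 0.0
```

Run:
```python
from h import *
p,d,m,c=grab('top')
hsv=cv2.cvtColor(p,cv2.COLOR_RGB2HSV)
B=cv2.inRange(hsv,(90,70,50),(125,255,255));B[:,:130]=0;B[:190]=0;B[260:]=0;B[:,212:]=0
n,l,s,ct=cv2.connectedComponentsWithStats(B)
for i in range(1,n):
    if s[i,4]>15: print('blue',s[i],ct[i],onz(m,c,*ct[i],18)[:2])
print(env.state()['ee_pos'])
delta(480.5-4,292,90,YAW)
delta(480.5-4,292,8,YAW)
```

```text
blue [183 216   8   9  57] [186.52631579 220.07017544] [480.10768304 291.92968134]
blue [167 241   8   9  57] [170.50877193 244.78947368] [413.28160892 334.21323896]
[603.79993707   9.58798898 186.44761888]
to [476.5 292.   90. ] delta [0.1638 0.2631 0.096 ] roll -0.14
to [476.5 292.    8. ] delta [0.1642 0.263  0.178 ] roll -0.14
```

Emit:
apply_moves([
  {"delta_pos": [0.163, 0.264, 0.05], "roll": 0, "hand": 0.045},
  {"delta_pos": [0.163, 0.264, 0.05], "roll": 0, "hand": 0.045},
  {"delta_pos": [0.163, 0.264, 0.05], "roll": 0, "hand": 0.045},
  {"delta_pos": [0.163, 0.264, 0.09], "roll": 0, "hand": 0.045},
  {"delta_pos": [0.163, 0.264, 0.09], "roll": 0, "hand": 0.045},
  {"delta_pos": [0.163, 0.264, 0.09], "roll": 0, "hand": 0.045},
  {"delta_pos": [0.163, 0.264, 0.09], "roll": 0, "hand": 0.045},
  {"delta_pos": [0.163, 0.264, 0.09], "roll": 0, "hand": 0.045},
  {"delta_pos": [0.163, 0.264, 0.09], "roll": 0, "hand": 0.045},
])

```text
time: 12.1
ee_pos: [474.4, 291.8, 92.8]
tcp_rot: [-0.205, -3.134, 0.002]
force: [-0.8, -0.3, -0.1]
gripper_width: 0.513
gripper_force: 0.0
```

```bash
cat >> h.py <<'E'
def tablets(z=18,f=None):
    p,d,m,c=grab('wrist',f)
    c=c.copy(); s,M=cur(); c[:3,3]-=M[:,1]*1.2
    hsv=cv2.cvtColor(p,cv2.COLOR_RGB2HSV)
    B=cv2.inRange(hsv,(95,60,40),(112,255,255)); n,l,st_,ct=cv2.connectedComponentsWithStats(B)
    for i in range(1,n):
        if st_[i,4]>60: print('tab',st_[i],ct[i].round(1),onz(m,c,*ct[i],z)[:2].round(1))
    print('ee',s['ee_pos'].round(1))
E
python3 - <<'E'
from h import *
tablets(15,'w6.png')
E
```

```text
tab [   0    4  109  122 4356] [49.5 67.7] [360.8 172.2]
tab [ 319  102   39   39 1189] [337.6 120.9] [412.6 336.1]
tab [267 214  34  35 979] [283.6 231. ] [479.4 294.5]
ee [475.4 290.9  93.3]
```

View pics/w6.png

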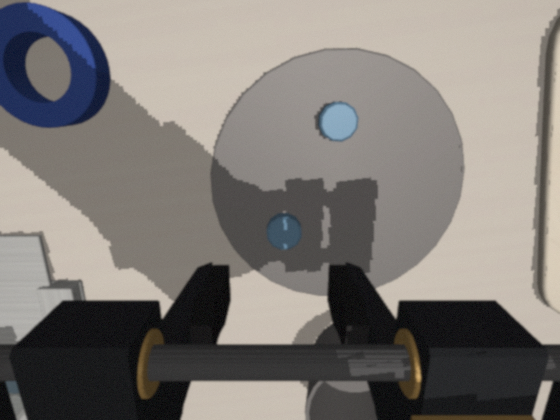

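The wrist view shows tablet A at (284,231) and tablet B at (338,121). I'm going for A, which lies at (479.4, 294.5).

Run:
```python
from h import *
print(env.state()['ee_pos']); delta(479.4,294.3,10,YAW)
```

```text
[475.35397428 290.93426925  93.31862032]
to [479.4 294.3  10. ] delta [-0.0035  0.004   0.0833] roll -0.21
```

Emit:
apply_moves([
  {"delta_pos": [-0.0035, 0.0035, 0.03], "roll": 0, "hand": 0.045},
  {"delta_pos": [-0.0035, 0.0035, 0.05], "roll": 0, "hand": 0.045},
  {"delta_pos": [-0.0035, 0.0035, 0.067], "roll": 0, "hand": 0.045},
  {"delta_pos": [-0.0035, 0.0035, 0.077], "roll": 0, "hand": 0.045},
  {"delta_pos": [-0.0035, 0.0035, 0.08], "roll": 0, "hand": 0.045},
  {"delta_pos": [-0.0035, 0.0035, 0.08], "roll": 0, "hand": 0.045},
])

```text
time: 12.75
ee_pos: [479.4, 294.6, 13.7]
tcp_rot: [0.208, 3.134, -0.0]
force: [0.2, -0.8, 0.6]
gripper_width: 0.511
gripper_force: 0.0
```

Run:
```python
from h import *
print(env.state()['ee_pos'],env.state()['force']); delta(479.4,294.3,9,YAW)
```

```text
[479.44135933 294.61475266  13.67405507] [ 0.16481281 -0.77261814  0.59279473]
to [479.4 294.3   9. ] delta [ 0.     -0.0003  0.0047] roll -0.22
```

Emit:
apply_moves([
  {"delta_pos": [0, 0, 0.0045], "roll": 0, "hand": 0.045},
  {"delta_pos": [0, 0, 0.0045], "roll": 0, "hand": 0.015},
  {"delta_pos": [0, 0, 0.0045], "roll": 0, "hand": 0.015},
  {"delta_pos": [0, 0, 0.0045], "roll": 0, "hand": 0.015},
  {"delta_pos": [0, 0, 0.0045], "roll": 0, "hand": 0.015},
  {"delta_pos": [0, 0, 0.0045], "roll": 0, "hand": 0.015},
], grip_force=15)

```text
time: 13.35
ee_pos: [479.0, 295.5, 9.2]
tcp_rot: [0.206, 3.134, 0.0]
force: [-0.7, 0.8, 3.2]
gripper_width: 0.263
gripper_force: 15.0
```

Emit:
apply_moves([
  {"delta_pos": [0, 0, -0.02], "roll": 0, "hand": 0.015},
  {"delta_pos": [0, 0, -0.06], "roll": 0, "hand": 0.015},
  {"delta_pos": [0, 0, -0.11], "roll": 0, "hand": 0.015},
  {"delta_pos": [0, 0, -0.15], "roll": 0, "hand": 0.015},
  {"delta_pos": [0, 0, -0.15], "roll": 0, "hand": 0.015},
  {"delta_pos": [0, 0, -0.15], "roll": 0, "hand": 0.015},
])

```text
time: 13.95
ee_pos: [479.1, 295.6, 159.5]
tcp_rot: [0.206, 3.134, 0.002]
force: [0.6, 0.6, -0.7]
gripper_width: 0.262
gripper_force: 15.0
```

Run:
```python
from h import *
s=env.state();print(s['ee_pos'],s['gripper_width']*88.1,s['gripper_force']); 
x,y=st(-66,32.); delta(x,y,150,YAW)
```

```text
[479.06987851 295.64235443 159.53436706] 23.048798501893256 15.00005453824997
to [561.3  14.3 150. ] delta [-0.1183 -0.2681  0.0093] roll -0.14
```

Emit:
apply_moves([
  {"delta_pos": [-0.118, -0.268, 0], "roll": 0, "hand": 0.015},
  {"delta_pos": [-0.118, -0.268, 0], "roll": 0, "hand": 0.015},
  {"delta_pos": [-0.118, -0.268, 0], "roll": 0, "hand": 0.015},
  {"delta_pos": [-0.118, -0.268, 0], "roll": 0, "hand": 0.015},
  {"delta_pos": [-0.118, -0.268, 0], "roll": 0, "hand": 0.015},
  {"delta_pos": [-0.118, -0.268, 0], "roll": 0, "hand": 0.015},
  {"delta_pos": [-0.118, -0.268, 0], "roll": 0, "hand": 0.015},
  {"delta_pos": [-0.118, -0.268, 0], "roll": 0, "hand": 0.015},
  {"delta_pos": [-0.118, -0.268, 0], "roll": 0, "hand": 0.015},
  {"delta_pos": [-0.118, -0.268, 0], "roll": 0, "hand": 0.015},
])

```text
time: 14.95
ee_pos: [560.0, 16.2, 158.2]
tcp_rot: [-0.202, -3.134, -0.001]
force: [0.5, 0.9, 0.3]
gripper_width: 0.267
gripper_force: 15.0
```

Run:
```python
from h import *
s=env.state();print(s['ee_pos'],s['gripper_width']*88.1,s['gripper_force']); 
x,y=st(-66.5,32.); delta(x,y,72,YAW)
```

```text
[559.99216062  16.19536242 158.18280445] 23.494240585194145 15.00004380941391
to [560.8  14.4  72. ] delta [-0.0011 -0.0017  0.0862] roll 0.02
```

Emit:
apply_moves([
  {"delta_pos": [-0.001, -0.0015, 0.04], "roll": 0, "hand": 0.015},
  {"delta_pos": [-0.001, -0.0015, 0.065], "roll": 0, "hand": 0.015},
  {"delta_pos": [-0.001, -0.0015, 0.08], "roll": 0, "hand": 0.015},
  {"delta_pos": [-0.001, -0.0015, 0.086], "roll": 0, "hand": 0.015},
  {"delta_pos": [-0.001, -0.0015, 0.086], "roll": 0, "hand": 0.015},
  {"delta_pos": [-0.001, -0.0015, 0.086], "roll": 0, "hand": 0.015},
])

```text
time: 15.55
ee_pos: [562.3, 12.8, 73.8]
tcp_rot: [0.206, 3.133, 0.0]
force: [0.4, 0.3, 0.3]
gripper_width: 0.261
gripper_force: 15.0
```

Run:
```python
from h import *
s=env.state();print(s['ee_pos'],inst(s['ee_pos']),s['force'],s['gripper_width']*88.1,s['gripper_force']); 
x,y=st(-66.5,32.); delta(x,y,72,YAW)
```

```text
[562.2538579   12.78797638  73.82737538] (np.float64(-64.81007855001444), np.float64(30.613761409368635)) [0.38248894 0.26077345 0.32676462] 22.984806853637853 14.999990165233612
to [560.8  14.4  72. ] delta [0.0017 0.0014 0.0018] roll -0.13
```

Emit:
apply_moves([
  {"delta_pos": [0.0015, 0.0015, 0.002], "roll": 0, "hand": 0.015},
  {"delta_pos": [0.0015, 0.0015, 0.002], "roll": 0, "hand": 0.015},
  {"delta_pos": [0.0015, 0.0015, 0.002], "roll": 0, "hand": 0.045},
  {"delta_pos": [0.0015, 0.0015, 0.002], "roll": 0, "hand": 0.045},
  {"delta_pos": [0.0015, 0.0015, 0.002], "roll": 0, "hand": 0.045},
  {"delta_pos": [0.0015, 0.0015, -0.04], "roll": 0, "hand": 0.045},
  {"delta_pos": [0.0015, 0.0015, -0.08], "roll": 0, "hand": 0.045},
  {"delta_pos": [0.0015, 0.0015, -0.1], "roll": 0, "hand": 0.045},
  {"delta_pos": [0.0015, 0.0015, -0.1], "roll": 0, "hand": 0.045},
])

```text
time: 16.45
ee_pos: [562.3, 14.2, 176.0]
tcp_rot: [0.206, 3.129, 0.002]
force: [-0.1, 0.2, -0.8]
gripper_width: 0.513
gripper_force: 0.0
```

Run:
```python
from h import *
tablets(20)
print(inst(env.state()['ee_pos']))
p,d,m,c=grab('top','t3.png')
hsv=cv2.cvtColor(p,cv2.COLOR_RGB2HSV)
B=cv2.inRange(hsv,(90,70,50),(125,255,255));B[:,:130]=0;B[:190]=0;B[260:]=0;B[:,212:]=0
n,l,s,ct=cv2.connectedComponentsWithStats(B)
for i in range(1,n):
    if s[i,4]>15: print('blue',s[i],ct[i],onz(m,c,*ct[i],18)[:2])
delta(413,335,100,YAW)
```

```text
tab [  0   0  23   7 103] [8.6 2.1] [ 390.6 -164.9]
tab [266 185  25  21 408] [278.1 194.6] [563.9  13.8]
ee [561.1  14.3 174.1]
(np.float64(-66.17711251364634), np.float64(31.95137581208348))
blue [167 241   8   9  57] [170.50877193 244.78947368] [413.28160892 334.21323896]
to [413 335 100] delta [0.1878 0.2986 0.0728] roll -0.14
```

Tablet A now shows inside tube 1, within 3 mm of its axis. Next is tablet B.

Emit:
apply_moves([
  {"delta_pos": [0.188, 0.3, 0.0], "roll": 0, "hand": 0.045},
  {"delta_pos": [0.188, 0.3, 0.0], "roll": 0, "hand": 0.045},
  {"delta_pos": [0.188, 0.3, 0.0], "roll": 0, "hand": 0.045},
  {"delta_pos": [0.188, 0.3, 0.07], "roll": 0, "hand": 0.045},
  {"delta_pos": [0.188, 0.3, 0.07], "roll": 0, "hand": 0.045},
  {"delta_pos": [0.188, 0.3, 0.07], "roll": 0, "hand": 0.045},
  {"delta_pos": [0.188, 0.3, 0.07], "roll": 0, "hand": 0.045},
  {"delta_pos": [0.188, 0.3, 0.07], "roll": 0, "hand": 0.045},
  {"delta_pos": [0.188, 0.3, 0.07], "roll": 0, "hand": 0.045},
  {"delta_pos": [0.188, 0.3, 0.07], "roll": 0, "hand": 0.045},
])

```text
time: 17.55
ee_pos: [413.6, 334.4, 102.3]
tcp_rot: [-0.208, -3.134, 0.003]
force: [0.2, -0.1, 0.4]
gripper_width: 0.507
gripper_force: 0.0
```

Run:
```python
from h import *
tablets(15,'w7.png'); delta(412.7,336,10,YAW)
```

```text
tab [   0  125   81   99 2489] [ 40.9 172.1] [359.5 182.4]
tab [  0 169  12  19  69] [  3.8 178.1] [360.2 156.4]
tab [265 200  34  35 916] [281.4 217.4] [412.  336.5]
ee [414.3 334.  102.8]
to [412.7 336.   10. ] delta [0.0019 0.0019 0.0928] roll -0.3
```

Emit:
apply_moves([
  {"delta_pos": [0.002, 0.002, 0.04], "roll": 0, "hand": 0.045},
  {"delta_pos": [0.002, 0.002, 0.065], "roll": 0, "hand": 0.045},
  {"delta_pos": [0.002, 0.002, 0.08], "roll": 0, "hand": 0.045},
  {"delta_pos": [0.002, 0.002, 0.088], "roll": 0, "hand": 0.045},
  {"delta_pos": [0.002, 0.002, 0.09], "roll": 0, "hand": 0.045},
  {"delta_pos": [0.002, 0.002, 0.09], "roll": 0, "hand": 0.045},
])

```text
time: 18.2
ee_pos: [412.2, 338.5, 13.5]
tcp_rot: [0.208, 3.134, 0.001]
force: [0.8, -0.3, -0.4]
gripper_width: 0.513
gripper_force: 0.0
```

Run:
```python
from h import *
print(env.state()['ee_pos'],env.state()['force']); delta(412.3,336.2,9,YAW)
```

```text
[412.20869312 338.4629285   13.51332138] [ 0.79521047 -0.32179318 -0.4347758 ]
to [412.3 336.2   9. ] delta [-0.0004 -0.0022  0.0045] roll -0.19
```

Emit:
apply_moves([
  {"delta_pos": [0, -0.002, 0.0045], "roll": 0, "hand": 0.045},
  {"delta_pos": [0, -0.002, 0.0045], "roll": 0, "hand": 0.015},
  {"delta_pos": [0, -0.002, 0.0045], "roll": 0, "hand": 0.015},
  {"delta_pos": [0, -0.002, 0.0045], "roll": 0, "hand": 0.015},
  {"delta_pos": [0, -0.002, 0.0045], "roll": 0, "hand": 0.015},
  {"delta_pos": [0, -0.002, 0.0045], "roll": 0, "hand": 0.015},
], grip_force=15)

```text
time: 18.8
ee_pos: [411.3, 336.7, 8.6]
tcp_rot: [0.206, 3.135, 0.0]
force: [0.0, -0.2, 4.1]
gripper_width: 0.263
gripper_force: 15.0
```

Emit:
apply_moves([
  {"delta_pos": [0, 0, -0.02], "roll": 0, "hand": 0.015},
  {"delta_pos": [0, 0, -0.06], "roll": 0, "hand": 0.015},
  {"delta_pos": [0, 0, -0.11], "roll": 0, "hand": 0.015},
  {"delta_pos": [0, 0, -0.15], "roll": 0, "hand": 0.015},
  {"delta_pos": [0, 0, -0.15], "roll": 0, "hand": 0.015},
  {"delta_pos": [0, 0, -0.15], "roll": 0, "hand": 0.015},
])

```text
time: 19.4
ee_pos: [411.3, 336.9, 159.0]
tcp_rot: [0.206, 3.134, 0.002]
force: [0.0, -0.7, -0.4]
gripper_width: 0.267
gripper_force: 15.0
```

Run:
```python
from h import *
s=env.state();print(s['ee_pos'],s['gripper_width']*88.1,s['gripper_force']); 
x,y=st(-66.5,-96.); delta(x,y,150,YAW)
```

```text
[411.34332396 336.94100111 158.99949126] 23.5147182181932 15.000037550926208
to [ 544.3 -112.6  150. ] delta [-0.1906 -0.4282  0.0085] roll -0.13
```

Emit:
apply_moves([
  {"delta_pos": [-0.19, -0.428, 0], "roll": 0, "hand": 0.015},
  {"delta_pos": [-0.19, -0.428, 0], "roll": 0, "hand": 0.015},
  {"delta_pos": [-0.19, -0.428, 0], "roll": 0, "hand": 0.015},
  {"delta_pos": [-0.19, -0.428, 0], "roll": 0, "hand": 0.015},
  {"delta_pos": [-0.19, -0.428, 0], "roll": 0, "hand": 0.015},
  {"delta_pos": [-0.19, -0.428, 0], "roll": 0, "hand": 0.015},
  {"delta_pos": [-0.19, -0.428, 0], "roll": 0, "hand": 0.015},
  {"delta_pos": [-0.19, -0.428, 0], "roll": 0, "hand": 0.015},
  {"delta_pos": [-0.19, -0.428, 0], "roll": 0, "hand": 0.015},
  {"delta_pos": [-0.19, -0.428, 0], "roll": 0, "hand": 0.015},
])

```text
time: 20.4
ee_pos: [542.5, -118.8, 156.7]
tcp_rot: [-0.216, -3.132, 0.005]
force: [-0.4, 1.0, 0.9]
gripper_width: 0.265
gripper_force: 15.0
```

Run:
```python
from h import *
s=env.state();print(s['ee_pos'],s['qd'].round(2),s['gripper_width']*88.1,s['gripper_force']); 
x,y=st(-66.5,-96.); delta(x,y,120,YAW)
```

```text
[ 542.53152579 -118.76649467  156.67221001] [ 0.27  0.12 -0.04 -0.19 -0.05  0.1   0.28] 23.309118624757943 15.00004068017006
to [ 544.3 -112.6  120. ] delta [-0.001   0.0065  0.0367] roll -0.51
```

Emit:
apply_moves([
  {"delta_pos": [0, 0, 0.02], "roll": 0, "hand": 0.015},
  {"delta_pos": [0, 0, 0.04], "roll": 0, "hand": 0.015},
  {"delta_pos": [0, 0, 0.06], "roll": 0, "hand": 0.015},
  {"delta_pos": [0, 0, 0.06], "roll": 0, "hand": 0.015},
  {"delta_pos": [0, 0, 0.06], "roll": 0, "hand": 0.015},
])

```text
time: 20.9
ee_pos: [542.3, -112.6, 97.3]
tcp_rot: [-0.206, -3.132, 0.0]
force: [0.0, -0.0, -0.3]
gripper_width: 0.264
gripper_force: 15.0
```

Run:
```python
from h import *
s=env.state();print(s['ee_pos'],s['qd'].round(2),s['gripper_width']*88.1,s['gripper_force']); 
x,y=st(-66.5,-96.); delta(x,y,72,YAW)
```

```text
[ 542.34537546 -112.62046371   97.31263305] [-0.01 -0.03  0.01 -0.02  0.    0.    0.  ] 23.245263353086965 14.999965131282806
to [ 544.3 -112.6   72. ] delta [-0.002   0.0003  0.0253] roll -0.15
```

Emit:
apply_moves([
  {"delta_pos": [-0.0015, 0, 0.015], "roll": 0, "hand": 0.015},
  {"delta_pos": [-0.0015, 0, 0.025], "roll": 0, "hand": 0.015},
  {"delta_pos": [-0.0015, 0, 0.025], "roll": 0, "hand": 0.015},
  {"delta_pos": [-0.0015, 0, 0.025], "roll": 0, "hand": 0.015},
])

```text
time: 21.3
ee_pos: [544.7, -112.8, 73.2]
tcp_rot: [-0.206, -3.134, -0.0]
force: [0.5, 0.1, -0.8]
gripper_width: 0.259
gripper_force: 15.0
```

Run:
```python
from h import *
s=env.state();print(inst(s['ee_pos']),s['ee_pos'],s['gripper_width']*88.1,s['force'])
```

```text
(np.float64(-66.07190829195788), np.float64(-96.21297694399615)) [ 544.68720193 -112.82263772   73.17027308] 22.80637752549157 [ 0.45885726  0.06631262 -0.79126924]
```

Emit:
apply_moves([
  {"delta_pos": [0, 0, 0.001], "roll": 0, "hand": 0.045},
  {"delta_pos": [0, 0, 0.001], "roll": 0, "hand": 0.045},
  {"delta_pos": [0, 0, 0.001], "roll": 0, "hand": 0.045},
  {"delta_pos": [0, 0, -0.04], "roll": 0, "hand": 0.045},
  {"delta_pos": [0, 0, -0.08], "roll": 0, "hand": 0.045},
  {"delta_pos": [0, 0, -0.1], "roll": 0, "hand": 0.045},
  {"delta_pos": [0, 0, -0.1], "roll": 0, "hand": 0.045},
])

```text
time: 22.0
ee_pos: [547.1, -113.3, 176.7]
tcp_rot: [0.206, 3.128, -0.0]
force: [-0.1, 0.1, 0.2]
gripper_width: 0.51
gripper_force: 0.0
```

Run:
```python
from h import *
tablets(20,'w8.png')
print(inst(env.state()['ee_pos']))
```

```text
tab [413 179  23  23 239] [422.2 188.5] [559.9  11.5]
tab [267 183  24  23 459] [278.5 194.1] [ 548.4 -113.5]
tab [488 184  18  18 131] [495.7 193.3] [572.8  75.4]
tab [426 187  14  17 128] [433.  195.4] [567.4  20.8]
ee [ 545.8 -113.   174.7]
(np.float64(-64.93384046559927), np.float64(-96.20658161612083))
```

View pics/w8.png

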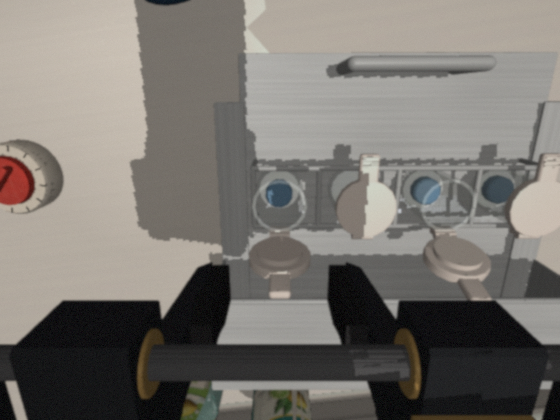

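Both tubes 3 and 1 hold their tablets at (278,194) and (425,190), and tube 0 holds the old one at (496,193). Caps 3 and 1 stand open. Next I close cap 3 by going in behind it.

Emit:
apply_moves([
  {"delta_pos": [-0.03, 0, 0], "roll": 0, "hand": 0},
  {"delta_pos": [-0.063, 0, 0], "roll": 0, "hand": 0},
  {"delta_pos": [-0.063, 0, 0], "roll": 0, "hand": 0},
  {"delta_pos": [-0.063, 0, 0], "roll": 0, "hand": 0},
  {"delta_pos": [-0.063, 0, 0.03], "roll": 0, "hand": 0},
  {"delta_pos": [-0.063, 0, 0.055], "roll": 0, "hand": 0},
  {"delta_pos": [-0.063, 0, 0.069], "roll": 0, "hand": 0},
  {"delta_pos": [-0.063, 0, 0.069], "roll": 0, "hand": 0},
  {"delta_pos": [-0.063, 0, 0.069], "roll": 0, "hand": 0},
])

```text
time: 22.95
ee_pos: [607.2, -121.3, 104.8]
tcp_rot: [-0.207, -3.135, 0.0]
force: [0.5, 0.7, 0.3]
gripper_width: 0.011
gripper_force: 0.0
```

Run:
```python
from h import *
s=env.state();print(inst(s['ee_pos']),s['ee_pos'],s['gripper_width']*88.1,s['force'])
```

```text
(np.float64(-3.030469037460583), np.float64(-96.58354128681303)) [ 607.15716156 -121.29993242  104.79959361] 0.9481593202284194 [0.4965963  0.74400107 0.32961178]
```

Emit:
apply_moves([
  {"delta_pos": [0.01, 0, 0], "roll": 0, "hand": 0},
  {"delta_pos": [0.02, 0, 0], "roll": 0, "hand": 0},
  {"delta_pos": [0.03, 0, 0], "roll": 0, "hand": 0},
  {"delta_pos": [0.04, 0, 0], "roll": 0, "hand": 0},
  {"delta_pos": [0.05, 0, 0], "roll": 0, "hand": 0},
  {"delta_pos": [0.06, 0, 0], "roll": 0, "hand": 0},
  {"delta_pos": [0.072, 0, 0], "roll": 0, "hand": 0},
  {"delta_pos": [0.072, 0, 0.01], "roll": 0, "hand": 0},
  {"delta_pos": [0.072, 0, 0.018], "roll": 0, "hand": 0},
  {"delta_pos": [0.072, 0, 0.025], "roll": 0, "hand": 0},
])

```text
time: 23.95
ee_pos: [535.8, -111.5, 78.3]
tcp_rot: [-0.206, -3.134, -0.0]
force: [-0.8, 0.2, -0.1]
gripper_width: 0.006
gripper_force: 0.4
```

Emit:
apply_moves([
  {"delta_pos": [0, 0, 0.003], "roll": 0, "hand": 0},
  {"delta_pos": [0, 0, 0.006], "roll": 0, "hand": 0},
  {"delta_pos": [0, 0, 0.008], "roll": 0, "hand": 0},
  {"delta_pos": [0, 0, 0.009], "roll": 0, "hand": 0},
])

```text
time: 24.35
ee_pos: [535.8, -111.7, 72.5]
tcp_rot: [-0.207, -3.134, -0.002]
force: [-13.2, 3.3, 37.3]
gripper_width: 0.007
gripper_force: 18.9
```

Emit:
apply_moves([
  {"delta_pos": [0, 0, -0.04], "roll": 0, "hand": 0},
  {"delta_pos": [0, 0, -0.08], "roll": 0, "hand": 0},
  {"delta_pos": [-0.02, 0.04, -0.11], "roll": 0, "hand": 0},
  {"delta_pos": [-0.05, 0.08, -0.11], "roll": 0, "hand": 0},
  {"delta_pos": [-0.073, 0.128, -0.11], "roll": 0, "hand": 0},
  {"delta_pos": [-0.073, 0.128, -0.11], "roll": 0, "hand": 0},
  {"delta_pos": [-0.073, 0.128, -0.09], "roll": 0, "hand": 0},
  {"delta_pos": [-0.073, 0.128, -0.06], "roll": 0, "hand": 0},
  {"delta_pos": [-0.073, 0.128, -0.042], "roll": 0, "hand": 0},
  {"delta_pos": [-0.073, 0.128, -0.042], "roll": 0, "hand": 0},
])

```text
time: 25.35
ee_pos: [623.0, 5.4, 109.6]
tcp_rot: [-0.206, -3.13, 0.001]
force: [0.9, 0.7, -0.1]
gripper_width: 0.006
gripper_force: 0.0
```

Run:
```python
from h import *
s=env.state();print(inst(s['ee_pos']),s['ee_pos'],s['gripper_width']*88.1,s['force'])
```

```text
(np.float64(-3.6219364284760536), np.float64(31.086113153567208)) [622.99435423   5.38500681 109.57557323] 0.5590225040315938 [ 0.91201376  0.70164995 -0.14581643]
```

Emit:
apply_moves([
  {"delta_pos": [0.01, 0, 0.003], "roll": 0, "hand": 0},
  {"delta_pos": [0.02, 0, 0.003], "roll": 0, "hand": 0},
  {"delta_pos": [0.03, 0, 0.003], "roll": 0, "hand": 0},
  {"delta_pos": [0.04, 0, 0.003], "roll": 0, "hand": 0},
  {"delta_pos": [0.05, 0, 0.003], "roll": 0, "hand": 0},
  {"delta_pos": [0.06, 0, 0.003], "roll": 0, "hand": 0},
  {"delta_pos": [0.072, 0, 0.003], "roll": 0, "hand": 0},
  {"delta_pos": [0.072, 0, 0.012], "roll": 0, "hand": 0},
  {"delta_pos": [0.072, 0, 0.021], "roll": 0, "hand": 0},
  {"delta_pos": [0.072, 0, 0.029], "roll": 0, "hand": 0},
])

```text
time: 26.35
ee_pos: [553.7, 15.1, 82.3]
tcp_rot: [-0.206, -3.134, 0.0]
force: [-1.2, -0.2, 1.5]
gripper_width: 0.006
gripper_force: 0.4
```

Emit:
apply_moves([
  {"delta_pos": [0, 0, 0.003], "roll": 0, "hand": 0},
  {"delta_pos": [0, 0, 0.006], "roll": 0, "hand": 0},
  {"delta_pos": [0, 0, 0.007], "roll": 0, "hand": 0},
  {"delta_pos": [0, 0, 0.007], "roll": 0, "hand": 0},
])

```text
time: 26.75
ee_pos: [553.9, 15.0, 76.3]
tcp_rot: [0.207, 3.135, -0.0]
force: [-0.0, -0.3, 1.3]
gripper_width: 0.007
gripper_force: 0.0
```

Not seated yet, so I'm pressing further. After that I press caps 0 and 2 as well.

Emit:
apply_moves([
  {"delta_pos": [0, 0, 0.002], "roll": 0, "hand": 0},
  {"delta_pos": [0, 0, 0.004], "roll": 0, "hand": 0},
  {"delta_pos": [0, 0, 0.006], "roll": 0, "hand": 0},
  {"delta_pos": [0, 0, 0.006], "roll": 0, "hand": 0},
])

```text
time: 27.15
ee_pos: [554.0, 15.1, 72.8]
tcp_rot: [0.207, 3.135, 0.002]
force: [-8.8, -0.2, 27.2]
gripper_width: 0.003
gripper_force: 13.7
```

Emit:
apply_moves([
  {"delta_pos": [0, 0, -0.02], "roll": 0, "hand": 0},
  {"delta_pos": [0, 0.03, -0.02], "roll": 0, "hand": 0},
  {"delta_pos": [0, 0.064, -0.02], "roll": 0, "hand": 0},
  {"delta_pos": [0, 0.064, -0.02], "roll": 0, "hand": 0},
  {"delta_pos": [0, 0.064, -0.008], "roll": 0, "hand": 0},
  {"delta_pos": [0, 0.064, -0.003], "roll": 0, "hand": 0},
  {"delta_pos": [0, 0.064, 0], "roll": 0, "hand": 0},
  {"delta_pos": [0, 0.064, 0], "roll": 0, "hand": 0},
])

```text
time: 27.95
ee_pos: [561.6, 77.7, 72.7]
tcp_rot: [-0.209, -3.133, -0.002]
force: [-12.1, 2.1, 33.9]
gripper_width: 0.005
gripper_force: 16.9
```

Emit:
apply_moves([
  {"delta_pos": [0, 0, -0.02], "roll": 0, "hand": 0},
  {"delta_pos": [0, -0.04, -0.03], "roll": 0, "hand": 0},
  {"delta_pos": [0, -0.08, -0.03], "roll": 0, "hand": 0},
  {"delta_pos": [0, -0.128, -0.03], "roll": 0, "hand": 0},
  {"delta_pos": [0, -0.128, -0.02], "roll": 0, "hand": 0},
  {"delta_pos": [0, -0.128, -0.008], "roll": 0, "hand": 0},
  {"delta_pos": [0, -0.128, -0.003], "roll": 0, "hand": 0},
  {"delta_pos": [0, -0.128, 0], "roll": 0, "hand": 0},
  {"delta_pos": [0, -0.128, 0], "roll": 0, "hand": 0},
])

```text
time: 28.85
ee_pos: [544.2, -48.6, 72.5]
tcp_rot: [-0.206, -3.132, -0.0]
force: [-14.1, -2.5, 38.8]
gripper_width: 0.003
gripper_force: 19.2
```

Emit:
apply_moves([
  {"delta_pos": [0, 0, -0.03], "roll": 0, "hand": 0},
  {"delta_pos": [0.03, 0.02, -0.06], "roll": 0, "hand": 0},
  {"delta_pos": [0.07, 0.032, -0.06], "roll": 0, "hand": 0},
  {"delta_pos": [0.113, 0.032, -0.06], "roll": 0, "hand": 0},
  {"delta_pos": [0.113, 0.032, -0.06], "roll": 0, "hand": 0},
  {"delta_pos": [0.113, 0.032, -0.06], "roll": 0, "hand": 0},
])

```text
time: 29.45
ee_pos: [437.0, -0.5, 130.1]
tcp_rot: [-0.202, -3.135, -0.001]
force: [0.6, -0.1, 0.1]
gripper_width: 0.003
gripper_force: 0.0
```

Run:
```python
from h import *
s=env.state();print(inst(s['ee_pos']),s['ee_pos'],s['force'])
p,d,m,c=grab('top','t4.png');P=cloud(d,m,c);q=P[...,:2]-O;X=q@ex;Y=q@ey
for i,y in enumerate((96,32,-32,-96)):
    k=(np.hypot(X+66.5,Y-y+3)<15)&(d>0); g=P[k]
    A=np.c_[X[k]+66.5,np.ones(k.sum())]; print(i,k.sum(),np.median(g[:,2]).round(1),np.linalg.lstsq(A,g[:,2],rcond=None)[0].round(3))
x,y=st(-190,0);delta(x,y,46,YAW)
```

```text
(np.float64(-187.27324230783464), np.float64(1.3656823249621142)) [437.04569016  -0.46311184 130.11057531] [ 0.60603348 -0.07239831  0.1381911 ]
0 101 73.7 [-2.2000e-02  7.3954e+01]
1 104 72.9 [-5.2000e-02  7.3128e+01]
2 96 73.5 [-1.7000e-02  7.3601e+01]
3 101 73.8 [3.4000e-02 7.3619e+01]
to [434.2  -1.5  46. ] delta [ 0.0041 -0.0011  0.0843] roll -0.04
```

Emit:
apply_moves([
  {"delta_pos": [0.005, -0.001, 0.0], "roll": 0, "hand": 0},
  {"delta_pos": [0.005, -0.001, 0.04], "roll": 0, "hand": 0},
  {"delta_pos": [0.005, -0.001, 0.075], "roll": 0, "hand": 0},
  {"delta_pos": [0.005, -0.001, 0.084], "roll": 0, "hand": 0},
  {"delta_pos": [0.005, -0.001, 0.084], "roll": 0, "hand": 0},
  {"delta_pos": [0.0, -0.001, 0.084], "roll": 0, "hand": 0},
  {"delta_pos": [-0.006, -0.001, 0.084], "roll": 0, "hand": 0},
  {"delta_pos": [-0.014, -0.001, 0.084], "roll": 0, "hand": 0},
  {"delta_pos": [-0.022, -0.001, 0.084], "roll": 0, "hand": 0},
  {"delta_pos": [-0.03, -0.001, 0.084], "roll": 0, "hand": 0},
])

```text
time: 30.5
ee_pos: [465.8, -6.5, 47.2]
tcp_rot: [-0.206, -3.131, -0.001]
force: [-7.2, 0.8, 5.7]
gripper_width: 0.006
gripper_force: 3.5
```

Emit:
apply_moves([
  {"delta_pos": [-0.008, 0, 0], "roll": 0, "hand": 0},
  {"delta_pos": [-0.016, 0, 0], "roll": 0, "hand": 0},
  {"delta_pos": [-0.025, 0, 0], "roll": 0, "hand": 0},
  {"delta_pos": [-0.034, 0, 0], "roll": 0, "hand": 0},
  {"delta_pos": [-0.043, 0, 0], "roll": 0, "hand": 0},
  {"delta_pos": [-0.052, 0, 0], "roll": 0, "hand": 0},
  {"delta_pos": [-0.06, 0, 0], "roll": 0, "hand": 0},
  {"delta_pos": [-0.066, 0, 0], "roll": 0, "hand": 0},
  {"delta_pos": [-0.07, 0, 0], "roll": 0, "hand": 0},
  {"delta_pos": [-0.074, 0, 0], "roll": 0, "hand": 0},
])

```text
time: 31.5
ee_pos: [539.4, -16.2, 47.2]
tcp_rot: [-0.206, -3.132, -0.001]
force: [-7.3, 0.6, 6.0]
gripper_width: 0.008
gripper_force: 3.5
```

Run:
```python
from h import *
s=env.state();print(inst(s['ee_pos']),s['ee_pos'],s['force'])
```

```text
(np.float64(-83.73691884863045), np.float64(-1.0722298704896904)) [539.40811447 -16.19994066  47.19996755] [-7.25117128  0.62453653  5.97768504]
```

14 mm to go; I'm pushing slowly to the back wall.

Emit:
apply_moves([
  {"delta_pos": [-0.004, 0, 0], "roll": 0, "hand": 0},
  {"delta_pos": [-0.008, 0, 0], "roll": 0, "hand": 0},
  {"delta_pos": [-0.011, 0, 0], "roll": 0, "hand": 0},
  {"delta_pos": [-0.013, 0, 0], "roll": 0, "hand": 0},
  {"delta_pos": [-0.015, 0, 0], "roll": 0, "hand": 0},
])

```text
time: 32.0
ee_pos: [554.2, -18.2, 47.2]
tcp_rot: [-0.206, -3.132, -0.001]
force: [-7.1, 0.9, 5.9]
gripper_width: 0.003
gripper_force: 3.7
```

Emit:
apply_moves([
  {"delta_pos": [-0.001, 0, 0], "roll": 0, "hand": 0},
  {"delta_pos": [-0.002, 0, 0], "roll": 0, "hand": 0},
  {"delta_pos": [-0.003, 0, 0], "roll": 0, "hand": 0},
])

```text
time: 32.3
ee_pos: [554.4, -18.3, 47.0]
tcp_rot: [-0.205, -3.126, -0.001]
force: [-15.5, 1.9, 14.4]
gripper_width: 0.007
gripper_force: 8.0
```

Wall reached. I'm backing off, lifting away and checking.

Emit:
apply_moves([
  {"delta_pos": [0.02, 0, 0], "roll": 0, "hand": 0},
  {"delta_pos": [0.05, 0, -0.03], "roll": 0, "hand": 0},
  {"delta_pos": [0.1, 0, -0.08], "roll": 0, "hand": 0},
  {"delta_pos": [0.11, 0.05, -0.12], "roll": 0, "hand": 0},
  {"delta_pos": [0.11, 0.1, -0.16], "roll": 0, "hand": 0},
  {"delta_pos": [0.11, 0.15, -0.2], "roll": 0, "hand": 0},
  {"delta_pos": [0.11, 0.2, -0.2], "roll": 0, "hand": 0},
  {"delta_pos": [0.11, 0.2, -0.2], "roll": 0, "hand": 0},
  {"delta_pos": [0.11, 0.2, -0.2], "roll": 0, "hand": 0},
  {"delta_pos": [0.11, 0.2, -0.2], "roll": 0, "hand": 0},
])

```text
time: 33.3
ee_pos: [476.2, 194.8, 247.6]
tcp_rot: [0.203, 3.133, 0.002]
force: [0.0, -0.8, -0.0]
gripper_width: 0.002
gripper_force: 0.0
```

Run:
```python
from h import *
s=env.state();print(s['ee_pos'],s['force'])
p,d,m,c=grab('top');P=cloud(d,m,c);q=P[...,:2]-O;X=q@ex;Y=q@ey
k=(abs(P[...,2]-64)<8)&(d>0)&(abs(Y+3)<40)&(X>-180)&(X<-30);print(k.sum(),np.percentile(X[k],[10,50,90]))
cv2.imwrite('pics/t5c.png',cv2.resize(p[100:300,130:400,::-1],None,fx=2.9,fy=2.9,interpolation=2))
```

```text
[476.20960214 194.82042568 247.63454034] [ 0.01150273 -0.81251893 -0.01784873]
113 [-57.18512555 -53.51349008 -49.31641868]
```

View pics/t5c.png

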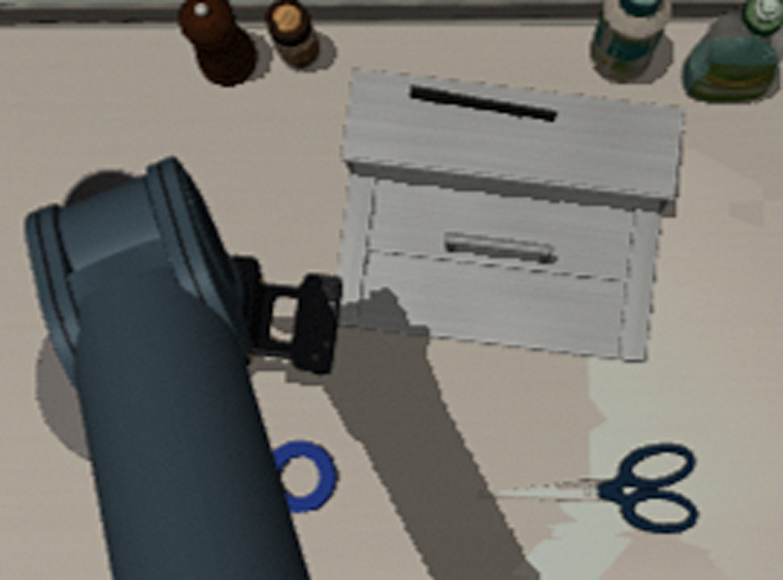

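The handle reads -53.5 mm (home is -54), the caps are hidden under the hood, and the arm is clear. I'm handing in.

```bash
python3 -c "
from cell import env
print(env.sign_off())"
```

```text
the job is handed in; nothing more can be done
None
```

The job is handed in: both tablets on the lid went into empty tubes 1 and 3, all four caps were pressed shut with the rack out, the rack was slid home to its back wall, and sign-off returned no verdict.

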